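Load the sample carousel and index it one click

TASK

Take the capped tube out of its grey stand and put it in the carousel pocket that faces the yellow load mark, pressing it down gently, by feel, until the stiff seat at the bottom of the pocket has gone fully home (do not drop or ram it). Then turn the carousel exactly one click counter-clockwise (the way the red arrows point) (its upright posts are there to push) and let go, leaving the tube upright in its pocket and the other things on the bench undisturbed.

Things in the scene. Friction and masses are not known exactly. Their poses are not given: they have to be found in the camera images.
- tube: Loose 50 ml tube with blue screw cap, 115 mm tall, 30 g; clear body 28 mm diameter with a conical tip, cap 34 mm diameter from 102 to 115 mm. Origin: centre of the tip's underside; z along the tube to the cap. It starts upright in the stand with its tip 8 mm above the worktop.
- stand: Fixed grey block 70x70x70 mm with one 29 mm square hole, 62 mm deep, in its centre; the tube stands in it. Origin: centre of the underside.
- carousel: Fixed round white housing of the carousel, 184 mm diameter, 36 mm high; origin at the centre of the underside, on the wheel's vertical axis. Its -x axis points to the load mark (a yellow tongue 34 mm high, reaching 131 mm from the axis) and so to the load pocket at the start. Handle the carousel with less than 25 N.
- hub (a point): Top centre of the wheel's low hub, on its axis, 66 mm above the worktop. The wheel is an aluminium disc (196 mm diameter, top 48 mm above the worktop) with six blue cups at 70 mm radius, every 60 degrees: 31 mm bore, flared mouth 45 mm across its outside, 126 mm above the worktop. The two cups beside the load pocket are empty; two others hold tubes already, fixed in place, blue cap tops at 163 mm.
- pocket (a point): Centre of the mouth of the load pocket (the cup that faces the load mark at the start); turns with the wheel; z up, along its axis. At the bottom is a movable orange seat, 27 mm diameter; before it is pressed its top is somewhere between 48 and 68 mm below this point, different each time: it cannot be measured beforehand, only felt.
- seat (a joint): How far the seat of the load pocket has been pressed down by the tube, m: 0 as found, 0.005 fully home on its hard stop. It is stiff: it yields only under 4 to 6 N (with rubbing in the cup), stays where it is pushed, and a tube just set on it does not move it. Once it is home the force rises steeply; stay well under 25 N.
- wheel (a joint): Angle of the wheel, rad, 0 at the start within 0.02, growing counter-clockwise seen from above. It rests in a sprung detent every 1.047 rad (60 degrees). Turning it out takes about 3 to 6 N at a post; half way (0.52 rad) it snaps forward into the next detent by itself.
- post0 (a point): Top centre of an upright steel post with black tip for turning the wheel by finger; 12 mm diameter (16 mm over the top 12 mm), at 115 mm radius, on the wheel 90 degrees counter-clockwise from the load pocket. Its top is 148 mm, its foot 48 mm above the worktop.
- post1 (a point): Same, 210 degrees counter-clockwise from the load pocket.
- post2 (a point): Same, 330 degrees counter-clockwise from the load pocket (30 degrees clockwise of it).
- amber_bottle: Bystander (cannot be moved): brown bottle with white cap, 58 mm diameter, 112 mm high, origin at the underside's centre.
- dropper_bottle: Bystander (cannot be moved): small white bottle with blue cap, 34 mm diameter, 78 mm high, origin at the underside's centre.
- beaker: Bystander (cannot be moved): clear beaker, 59 mm diameter, 70 mm high, origin at the underside's centre.
- film_box: Bystander: loose white cardboard box, 55x120x50 mm (x, y, z), origin at the underside's centre.

How it is judged:
On the way, in this order (a step that is already met when the one before it is completed fails the run):
1. the tube stands in the load pocket with the seat pressed home, the wheel not yet turned (horizontal distance between tube and pocket below 0.005 m and z of tube in the frame of pocket below -0.05 m and angle between tube's own z axis and vertical below 0.15 rad and value of joint seat above 0.0038 m and value of joint wheel between -0.2 and 0.2 rad), for 0.2 s.
2. the wheel has been turned one click counter-clockwise (value of joint wheel above 0.92 rad), for 0.2 s.
At the end, for the whole second after the job is handed in: The wheel rests in the next detent counter-clockwise (0.92 to 1.17 rad) and the tube stands at rest and upright (within 0.15 rad) in the load pocket, tip within 5 mm of the pocket's axis and at least 50 mm below its mouth, with the seat pressed at least 3.8 of its 5 mm (value of joint wheel between 0.92 and 1.17 rad and velocity of joint wheel between -0.05 and 0.05 rad/s and horizontal distance between tube and pocket below 0.005 m and z of tube in the frame of pocket below -0.05 m and angle between tube's own z axis and vertical below 0.15 rad and value of joint seat above 0.0038 m and linear speed of tube below 0.02 m/s); the robot touches nothing.
It fails at once if the tube is rammed: more than 25 N between tube and carousel (contact force between tube and carousel above 25 N).
It fails at once if the tube is dropped into the pocket (it moves faster than 0.5 m/s in it) (linear speed of tube above 0.5 m/s and horizontal distance between tube and pocket below 0.01 m and z of tube in the frame of pocket below 0 m).
It fails at once if the carousel is forced: more than 25 N from the fingers (contact force between the fingers and carousel above 25 N).
It fails at once if the wheel is turned past one click or backwards (value of joint wheel above 1.45 rad or value of joint wheel below -0.4 rad).
It fails at once if the loose white box is disturbed (distance of film_box from where it was at the start of the episode above 0.02 m).
It also fails if it takes over 54 s, if anything falls off the work surface, if the arm or the gripper's body presses on something with over 40 N, if the wrist force passes 120 N, or if a joint passes its speed limit or range.

ROBOT

A 6-joint arm with a two-finger parallel gripper is mounted at the origin on a cart in front of the work surface, level with it; the furniture and walls round the work are solid. World frame = base frame: x ahead of the robot, y to its left, z up, the work surface at z = 0. Lengths are in m, angles in rad, forces in N, time in s.
With the tool pointing down it reaches from about 0.35 to 0.975 m from the base axis. Payload 4.9 kg.
Tool frame: the origin (TCP) lies on the mounting face of the last link; the fingertips stand 173 mm ahead of it and the grasp point (between the pads) lies 155 mm ahead of it; z points along the fingers, y is the direction in which the jaws open and shut (so a half turn about z gives the same grasp; the last joint's range is limited). The gripper opens to 85 mm and grips with 20 to 120 N. Pads are 22 mm wide; open, the fingers measure 114 mm over their backs; the gripper's body (76 mm by 85 mm) begins 54 mm behind the grasp point. The pads swing forward as they close: fully open they stand 13 mm farther back than shut.
Start: joints at [-1.449, 0.053, 1.613, -0, 1.476, -0.119], TCP at [0.149, -0.607, 0.405] pointing down, gripper open.
Joint ranges: [-3.01, 3.01], [-1.01, 2.22], [0.06, 2.58], [-1.02, 4.17], [0.09, 2.62], [-3.14, 3.14]. Speed limits (rad/s): [2.57, 2.57, 3.14, 3.14, 3.14, 3.14].

INTERFACE

Orientations are given as a unit quaternion [w, x, y, z].
In Python, from plant import manip gives the robot as it stands.
- The arm moves only by the tool play_rows, never from a script. Its argument "increments" is a list of rows, each an object with "offset": the shift along the tool's x, y, z in mm, a list of three; "twist": the turn about the tool's z in rad; "grip": the opening, from 0 (shut) to 1 (fully open). In form: [{"offset": [dx, dy, dz], "twist": twist, "grip": grip}, ...]. A call has 1 to 5 rows; each row is the pose to reach, as a shift and turn from the pose commanded when the call began, along the tool's axes at that moment; what a row does not reach only later rows make up. A row lasts 1/12 s, in which the tool goes at most 41.7 mm and 7.16 degrees, less where a joint would pass 70% of its speed; a pose out of reach is approached as far as the arm can. A call with a gripper value outside its range is refused whole. The fingers move at their own pace and stop on an object; the grip force is fixed at half the most. Time passes only in rows, so rows that repeat a pose let the fingers close. It gives the time, the measured TCP pose, the force and the opening at its end, in the units of the state.
- manip.state(): the state, without advancing time (a new reading comes with each control period).
- manip.grab_frame(name): name is "scene" or "top"; returns the picture (420x560x3 uint8, blue, green, red); there is no depth.
- manip.get_calibration(name): a dict with "fx", "fy", "cx", "cy" (pixels), "T" (4x4, takes a point from camera to world coordinates). Camera axes: x right, y down, z forward; pixel columns grow to the right and rows downward; lengths in m; the calibration is good to about 2 mm. A picture is of the moment at which its call begins. get_calibration takes no time and is no camera call.
- manip.job_done(): hands the job in, once; it reports no verdict.
Trained networks look in the newest picture that a camera, given by its name, has taken for a name from the list of things; names that differ only in an ending like _2 or _b are one class to them, and where a whole thing is asked for, a point or a joint stands for the part that bears it (a point fixed in the world has none). Each returns a list of dicts, best first, with "p" (0 to 1); they miss things now and then, are a little off and sometimes report something else, mostly with a low value. They report only what shows in the picture. A call takes as long as a camera call.
- manip.boxes_of(query, camera): "xyz" ([x, y, z] in m, in the coordinates of the camera as it stood for that picture, good to about 4 mm: the middle of the surface that is visible of it).
- manip.tip_of(query, camera): "xyz" ([x, y, z] in m, in the coordinates of the camera as it stood for that picture, good to about 4 mm: a listed point, or the origin of a listed thing).
The state is a dict: "time": time; "joint_pos": joint angles; "joint_vel": joint speeds; "joint_efforts": joint torques, N m; "tool_pos": TCP position; "tool_rot": TCP orientation; "contact_force": force on the tool from outside, world axes, zero at the start; "ft_torque": the same for the moment, N m; "gripper_width": opening from 0.0 (shut) to 1.0 (fully open).
Only numpy, scipy, OpenCV 4.12 (cv2) and the standard library are available. Lean on these libraries where they do the work, as an engineer would, in place of code of your own. Each camera call takes 0.05 s, during which the arm holds its last target. There are 200 camera calls.

## Working session

There is one attempt and no reset: what is moved stays moved. The work goes in short steps, Python scripts to look and compute and a tool call to move; the robot and the scene stay as the last step left them, time stands still between calls to the robot, and variables do not carry over. Pictures are saved under pics/ and viewed, about 8 in all and at most 12, crops included, and the job is handed in when it is done.

Besides the shell and the picture viewer there is one more tool, called after "Request:" as name([rows], argument=value, ...), one row to a line, values as JSON. play_rows: Moves the arm, as the interface text tells. Its arguments: {"type":"object","properties":{"increments":{"type":"array"}},"required":["increments"]}

```bash
ls; mkdir -p pics; cat > h.py <<'E'
import numpy as np, cv2
from plant import manip
def w(p,cam):
    T=np.array(manip.get_calibration(cam)["T"]); return T[:3,:3]@np.array(p)+T[:3,3]
def tip(q,cam,n=1):
    r=manip.tip_of(q,cam); return [(round(d["p"],2),w(d["xyz"],cam).round(4).tolist()) for d in r[:n]]
E
python3 - <<'E'
from h import *
ims=[]
for c in("scene","top"):
    ims.append(manip.grab_frame(c)); k=manip.get_calibration(c); print(c,k["fx"],np.array(k["T"]).round(3).tolist())
    cv2.imwrite(f"pics/{c}0.png",ims[-1])
    for q in("tube","stand","carousel","hub","pocket","post0","post1","post2","amber_bottle","dropper_bottle","beaker","film_box"): print(q,tip(q,c,2))
print(manip.state())
E
```

```text
pics
scene 401.223138920786 [[-0.783, -0.367, 0.502, -0.023], [-0.621, 0.44, -0.648, 0.744], [0.017, -0.82, -0.572, 0.787], [0.0, 0.0, 0.0, 1.0]]
tube [(0.77, [0.4381, 0.3254, 0.0103])]
stand [(0.96, [0.4332, 0.3287, 0.0005])]
carousel [(0.84, [0.5743, -0.1382, 0.0028])]
hub [(0.9, [0.569, -0.1374, 0.066]), (0.33, [0.5851, -0.2508, 0.1475])]
pocket [(0.9, [0.4999, -0.15, 0.1241])]
post0 [(0.83, [0.5876, -0.2516, 0.1441]), (0.72, [0.4644, -0.0897, 0.1465])]
post1 [(0.83, [0.5876, -0.2516, 0.1441]), (0.72, [0.4644, -0.0897, 0.1465])]
post2 [(0.83, [0.5876, -0.2516, 0.1441]), (0.72, [0.4644, -0.0897, 0.1465])]
amber_bottle [(0.59, [0.7501, 0.082, -0.0019])]
dropper_bottle [(0.57, [0.6652, 0.1919, 0.0001])]
beaker [(0.47, [0.7475, 0.0813, 0.0007])]
film_box [(0.78, [0.5519, -0.3946, 0.0017]), (0.55, [0.5861, -0.251, 0.1477])]
top 418.5485248216226 [[0.019, -0.986, 0.166, 0.335], [-1.0, -0.018, 0.007, -0.028], [-0.003, -0.166, -0.986, 1.417], [0.0, 0.0, 0.0, 1.0]]
tube [(0.69, [0.4342, 0.3285, 0.0068])]
stand [(0.76, [0.4387, 0.3312, 0.0027])]
carousel [(0.86, [0.5713, -0.1409, 0.0011])]

[... 516 characters left out ...]
t_pos': array([-1.44898867e+00,  5.26899308e-02,  1.61295110e+00,  3.15134613e-05,
        1.47600916e+00, -1.18991259e-01]), 'joint_vel': array([-9.17014170e-04,  7.09735399e-05, -1.96021236e-03,  2.81090720e-04,
        2.33874564e-03, -4.66808972e-04]), 'joint_efforts': array([-6.27529380e-05, -3.93674612e+01, -3.70457983e+01, -1.27288340e-04,
        5.73381658e-04, -2.59334954e-06]), 'tool_pos': array([ 0.14905405, -0.60693226,  0.40467926]), 'tool_rot': array([-2.87913610e-05,  9.92760915e-01,  1.20107304e-01,  1.56454282e-05]), 'contact_force': array([ 0.40033859, -0.75316982,  0.33442439]), 'ft_torque': array([0.01013583, 0.03120838, 0.00238085]), 'gripper_width': 0.9974727759676428}
```

View pics/scene0.png

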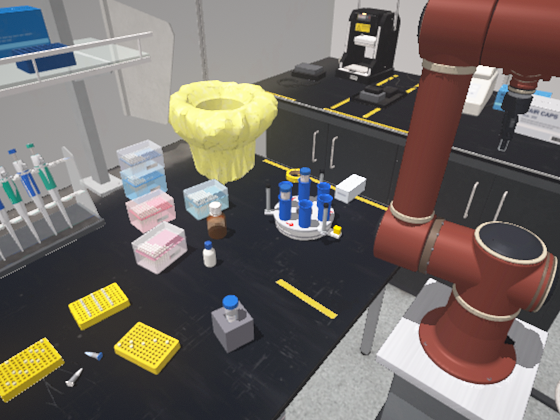

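View pics/top0.png

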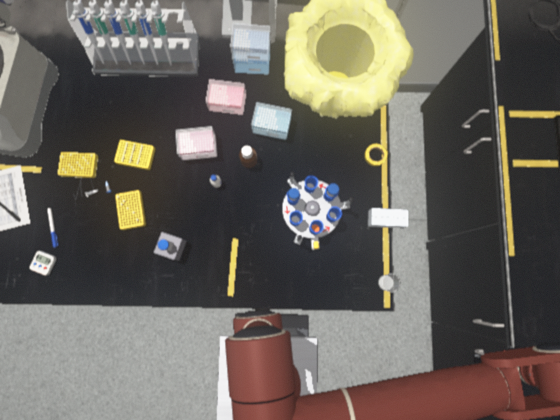

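The scene view shows the tube in its stand at about (231,300). In the top view the carousel is at about (312,208), with the load mark at (316,244). Both cameras agree to within about 5 mm:

| Item | World x, y (m) |
|---|---|
| Tube | .436, .328 |
| Hub | .571, -.137 |
| Pocket | .5015, -.148 |

The posts fit a load direction of 188.6°. I'll set off now, turning the jaws radial to the carousel on the way.

Request:
play_rows([
  {"offset": [138, -140, 0], "twist": -0.49, "grip": 1},
  {"offset": [138, -140, 0], "twist": -0.49, "grip": 1},
  {"offset": [138, -140, 0], "twist": -0.49, "grip": 1},
  {"offset": [138, -140, 0], "twist": -0.49, "grip": 1},
  {"offset": [138, -140, 0], "twist": -0.49, "grip": 1},
])

```text
time: 1.72
tool_pos: [0.2507, -0.4357, 0.4046]
tool_rot: [-0.0, 0.933, 0.359, 0.0]
contact_force: [0.8, 0.8, 0.2]
gripper_width: 0.996
```

Request:
play_rows([
  {"offset": [188, -59, 0], "twist": -0.49, "grip": 1},
  {"offset": [188, -59, 0], "twist": -0.49, "grip": 1},
  {"offset": [188, -59, 0], "twist": -0.49, "grip": 1},
  {"offset": [188, -59, 0], "twist": -0.49, "grip": 1},
  {"offset": [188, -59, 0], "twist": -0.49, "grip": 1},
])

```text
time: 2.13
tool_pos: [0.3511, -0.2661, 0.405]
tool_rot: [0.0, 0.818, 0.575, 0.0]
contact_force: [0.2, -0.1, 0.1]
gripper_width: 1.0
```

Request:
play_rows([
  {"offset": [193, 36, 0], "twist": -0.5, "grip": 1},
  {"offset": [193, 36, 0], "twist": -0.5, "grip": 1},
  {"offset": [193, 36, 0], "twist": -0.5, "grip": 1},
  {"offset": [193, 36, 0], "twist": -0.5, "grip": 1},
  {"offset": [193, 36, 0], "twist": -0.5, "grip": 1},
])

```text
time: 2.55
tool_pos: [0.4511, -0.0969, 0.4051]
tool_rot: [0.0, 0.65, 0.76, 0.001]
contact_force: [1.0, -1.3, -0.3]
gripper_width: 0.994
```

Request:
play_rows([
  {"offset": [200, 0, 0], "twist": 0, "grip": 1},
  {"offset": [200, 0, 0], "twist": 0, "grip": 1},
  {"offset": [200, 0, 0], "twist": 0, "grip": 1},
  {"offset": [200, 0, 0], "twist": 0, "grip": 1},
  {"offset": [200, 0, 0], "twist": 0, "grip": 1},
])

```text
time: 2.97
tool_pos: [0.4194, 0.1004, 0.405]
tool_rot: [0.0, 0.652, 0.758, 0.001]
contact_force: [0.3, -0.0, -0.4]
gripper_width: 1.004
```

```bash
cat >> h.py <<'E'
def go(x,y,z=None,yaw=None):
    "tool-frame offset in mm to a world TCP target"
    s=manip.state(); q=s["tool_rot"]; a=2*np.arctan2(q[2],q[1]); p=s["tool_pos"]
    d=np.array([x,y])-p[:2]
    print("t",round(s["time"],2),"pos",p.round(4),"yaw",round(a,4),"F",s["contact_force"].round(1))
    print("off",(1000*np.array([d@[np.cos(a),np.sin(a)],d@[np.sin(a),-np.cos(a)],0 if z is None else p[2]-z])).round(1), "twist", None if yaw is None else round((a-yaw+np.pi)%(2*np.pi)-np.pi,3))
E
python3 - <<'E'
from h import *
# Cap centroid from both pictures by ray at cap top (z=.123)
for c,win in (("scene",(285,325,210,255)),("top",(230,260,150,185))):
    im=cv2.imread(f"pics/{c}0.png").astype(int); r0,r1,c0,c1=win; s=im[r0:r1,c0:c1]
    m=((s[...,0]-s[...,2])>60)
    v,u=np.nonzero(m); print(c,m.sum(),u.min()+c0,u.max()+c0,v.min()+r0,v.max()+r0)
    k=manip.get_calibration(c);T=np.array(k["T"]);u0,v0=(u.mean()+c0,v.mean()+r0)
    d=T[:3,:3]@np.array([(u0-k["cx"])/k["fx"],(v0-k["cy"])/k["fy"],1])
    for z in(.117,.123): print(T[:3,3]+d*(z-T[2,3])/d[2])
for c in("scene","top"):
    manip.grab_frame(c); print(c,[tip(q,c) for q in("tube","stand","pocket","hub")])
go(.436,.3285,.45,1.721)
E
```

```text
scene 191 222 237 295 309
[0.43654802 0.33036937 0.117     ]
[0.43243533 0.33406745 0.123     ]
top 96 158 168 239 249
[0.43637914 0.3315054  0.117     ]
[0.43590934 0.32984427 0.123     ]
scene [[(0.91, [0.4328, 0.3293, 0.0125])], [(0.87, [0.4344, 0.3311, 0.0008])], [(0.85, [0.5027, -0.1448, 0.1218])], [(0.75, [0.5716, -0.1398, 0.0686])]]
top [[(0.69, [0.439, 0.3301, 0.0059])], [(0.95, [0.4379, 0.3307, 0.0026])], [(0.74, [0.503, -0.1485, 0.1223])], [(0.75, [0.5711, -0.1343, 0.0631])]]
t 3.47 pos [0.4207 0.097  0.4047] yaw 1.7185 F [ 0.5 -0.   0.3]
off [226.7  49.2 -45.3] twist -0.002
```

Request:
play_rows([
  {"offset": [160, 35, 0], "twist": 0, "grip": 1},
  {"offset": [160, 35, 0], "twist": 0, "grip": 1},
  {"offset": [160, 35, 0], "twist": 0, "grip": 1},
  {"offset": [160, 35, 0], "twist": 0, "grip": 1},
  {"offset": [160, 35, 0], "twist": 0, "grip": 1},
])

```text
time: 3.88
tool_pos: [0.4312, 0.2654, 0.4045]
tool_rot: [-0.001, 0.651, 0.759, 0.001]
contact_force: [-0.2, -0.6, 0.2]
gripper_width: 1.001
```

Request:
play_rows([
  {"offset": [68, 14, 0], "twist": 0, "grip": 1},
  {"offset": [68, 14, 0], "twist": 0, "grip": 1},
  {"offset": [68, 14, 60], "twist": 0, "grip": 1},
  {"offset": [68, 14, 60], "twist": 0, "grip": 1},
  {"offset": [68, 14, 60], "twist": 0, "grip": 1},
])

```text
time: 4.3
tool_pos: [0.4338, 0.3297, 0.3388]
tool_rot: [-0.002, 0.652, 0.758, -0.005]
contact_force: [-0.9, -0.7, -1.1]
gripper_width: 1.002
```

```bash
python3 - <<'E'
from h import *
go(.436,.330,.266,1.721)
a=manip.grab_frame("scene");k=a[230:370,150:350]; cv2.imwrite("pics/s1.png",cv2.resize(k,None,fx=4,fy=4,interpolation=2))
go(.436,.330,.266,1.721)
E
```

```text
t 4.3 pos [0.4338 0.3297 0.3388] yaw 1.7202 F [-0.9 -0.7 -1.1]
off [ 0.   2.2 72.8] twist -0.001
t 4.35 pos [0.4345 0.3298 0.3417] yaw 1.7198 F [ 0.8 -0.2  0.7]
off [-0.   1.5 75.7] twist -0.001
```

View pics/s1.png

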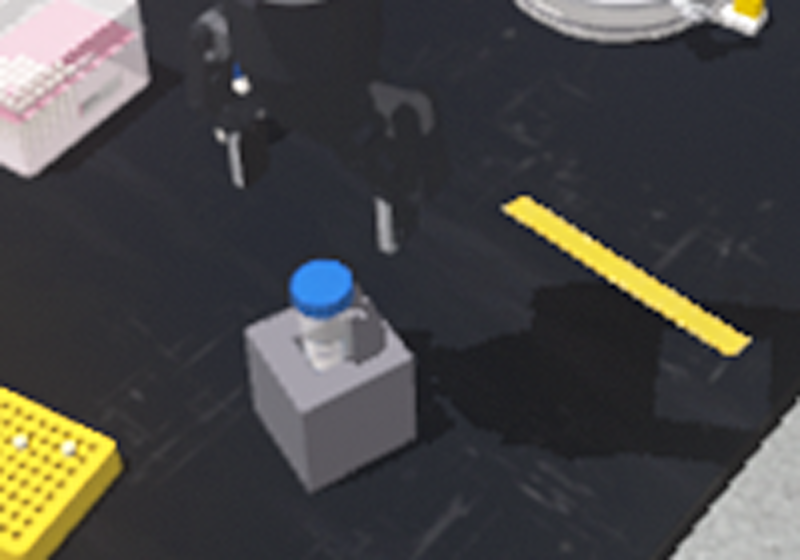

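The picture shows the open fingers at (235,160) and (390,225), above and either side of the blue cap at (322,287). I'll go down and close.

Request:
play_rows([
  {"offset": [0, 1, 30], "twist": 0, "grip": 1},
  {"offset": [0, 1, 55], "twist": 0, "grip": 1},
  {"offset": [0, 1, 76], "twist": 0, "grip": 1},
  {"offset": [0, 1, 76], "twist": 0, "grip": 1},
  {"offset": [0, 1, 76], "twist": 0, "grip": 0.6},
])

```text
time: 4.77
tool_pos: [0.4364, 0.3304, 0.2696]
tool_rot: [0.0, 0.653, 0.758, 0.0]
contact_force: [0.6, -0.1, 0.8]
gripper_width: 0.881
```

Request:
play_rows([
  {"offset": [0, 0, 0], "twist": 0, "grip": 0.45},
  {"offset": [0, 0, 0], "twist": 0, "grip": 0.2},
  {"offset": [0, 0, 0], "twist": 0, "grip": 0.0},
  {"offset": [0, 0, 0], "twist": 0, "grip": 0.0},
  {"offset": [0, 0, 0], "twist": 0, "grip": 0.0},
])

```text
time: 5.18
tool_pos: [0.4365, 0.3314, 0.2707]
tool_rot: [0.001, 0.652, 0.758, 0.002]
contact_force: [0.7, -0.2, 3.4]
gripper_width: 0.366
```

Request:
play_rows([
  {"offset": [0, 0, 0], "twist": 0, "grip": 0.0},
  {"offset": [0, 0, 0], "twist": 0, "grip": 0.0},
  {"offset": [0, 0, 0], "twist": 0, "grip": 0.0},
  {"offset": [0, 0, 0], "twist": 0, "grip": 0.0},
  {"offset": [0, 0, 0], "twist": 0, "grip": 0.0},
])

```text
time: 5.6
tool_pos: [0.4365, 0.3314, 0.2705]
tool_rot: [0.001, 0.652, 0.758, 0.002]
contact_force: [0.1, 0.5, 5.3]
gripper_width: 0.366
```

Request:
play_rows([
  {"offset": [0, 0, -15], "twist": 0, "grip": 0},
  {"offset": [0, 0, -30], "twist": 0, "grip": 0},
  {"offset": [0, 0, -60], "twist": 0, "grip": 0},
  {"offset": [0, 0, -90], "twist": 0, "grip": 0},
  {"offset": [0, 0, -120], "twist": 0, "grip": 0},
])

```text
time: 6.02
tool_pos: [0.4353, 0.3307, 0.3888]
tool_rot: [-0.001, 0.652, 0.758, -0.001]
contact_force: [-0.1, -0.4, -0.5]
gripper_width: 0.361
```

Request:
play_rows([
  {"offset": [0, 0, -30], "twist": 0, "grip": 0},
  {"offset": [0, 0, -60], "twist": 0, "grip": 0},
  {"offset": [0, 0, -80], "twist": 0, "grip": 0},
  {"offset": [0, 0, -80], "twist": 0, "grip": 0},
  {"offset": [0, 0, -80], "twist": 0, "grip": 0},
])

```text
time: 6.43
tool_pos: [0.4357, 0.331, 0.4696]
tool_rot: [0.0, 0.652, 0.758, 0.001]
contact_force: [-0.3, 1.8, -2.2]
gripper_width: 0.361
```

```bash
python3 - <<'E'
from h import *
for i in range(2):
  for c in("scene","top"):
    a=manip.grab_frame(c); print(c,tip("tube",c),tip("pocket",c))
    if i==0 and c=="scene": cv2.imwrite("pics/s2.png",cv2.resize(a[150:350,130:380],None,fx=3,fy=3,interpolation=2))
go(.502,-.147,.47,1.721)
E
```

```text
scene [(0.81, [0.4345, 0.3277, 0.2075])] []
top [(0.65, [0.4333, 0.329, 0.2012])] [(0.63, [0.4994, -0.1484, 0.1256])]
scene [(0.76, [0.4343, 0.3237, 0.2045])] []
top [(0.44, [0.4341, 0.3275, 0.2023])] [(0.55, [0.5021, -0.1476, 0.1259])]
t 7.03 pos [0.4358 0.3309 0.4686] yaw 1.7207 F [ 0.4  0.3 -0.6]
off [-482.5   -5.9   -1.4] twist -0.0
```

View pics/s2.png

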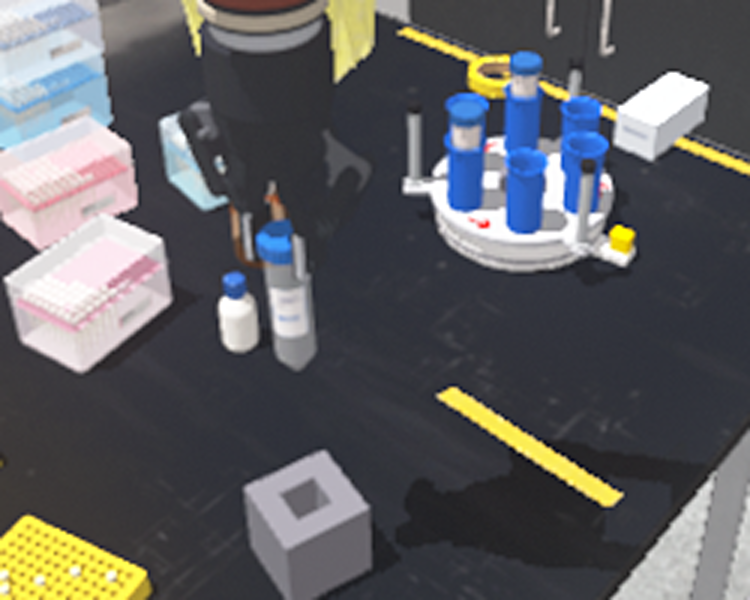

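The tube hangs upright in the grip, with its tip at about (297,365) and z≈.205. The pocket estimates average (.5017, -.1475), so I'll carry it there.

Request:
play_rows([
  {"offset": [-35, 0, 0], "twist": 0, "grip": 0},
  {"offset": [-75, -1, 0], "twist": 0, "grip": 0},
  {"offset": [-115, -1, 0], "twist": 0, "grip": 0},
  {"offset": [-155, -2, 0], "twist": 0, "grip": 0},
  {"offset": [-195, -2, 0], "twist": 0, "grip": 0},
])

```text
time: 7.45
tool_pos: [0.4626, 0.1363, 0.469]
tool_rot: [0.0, 0.652, 0.758, 0.0]
contact_force: [1.1, -1.4, 0.1]
gripper_width: 0.364
```

Request:
play_rows([
  {"offset": [-40, 0, 0], "twist": 0, "grip": 0},
  {"offset": [-80, -1, 0], "twist": 0, "grip": 0},
  {"offset": [-120, -1, 0], "twist": 0, "grip": 0},
  {"offset": [-160, -2, 0], "twist": 0, "grip": 0},
  {"offset": [-200, -2, 0], "twist": 0, "grip": 0},
])

```text
time: 7.87
tool_pos: [0.4905, -0.0622, 0.4691]
tool_rot: [0.0, 0.652, 0.758, 0.0]
contact_force: [1.4, 0.4, -0.4]
gripper_width: 0.364
```

Request:
play_rows([
  {"offset": [-38, 0, 0], "twist": 0, "grip": 0},
  {"offset": [-68, -1, 0], "twist": 0, "grip": 0},
  {"offset": [-87, -1, 0], "twist": 0, "grip": 0},
  {"offset": [-87, -1, 20], "twist": 0, "grip": 0},
  {"offset": [-87, -1, 40], "twist": 0, "grip": 0},
])

```text
time: 8.28
tool_pos: [0.5032, -0.1481, 0.43]
tool_rot: [0.002, 0.653, 0.757, 0.001]
contact_force: [0.3, 0.4, -1.1]
gripper_width: 0.361
```

```bash
python3 - <<'E'
from h import *
for i in range(3):
  for c in("scene","top"):
    a=manip.grab_frame(c); print(c,tip("tube",c),tip("pocket",c),tip("hub",c))
    if i==2: cv2.imwrite(f"pics/{c}3.png",cv2.resize(a[130:270,250:390] if c=="scene" else a[160:280,250:370],None,fx=4,fy=4,interpolation=2))
go(.502,-.147,.43,1.721)
A=cv2.imread("pics/scene3.png");B=cv2.imread("pics/top3.png");B=cv2.resize(B,A.shape[1::-1]);cv2.imwrite("pics/b3.png",cv2.resize(np.hstack([A,B]),(800,400)))
E
```

```text
scene [(0.56, [0.5024, -0.155, 0.1692])] [(0.76, [0.5014, -0.145, 0.1246])] [(0.89, [0.5708, -0.1405, 0.0695])]
top [] [(0.84, [0.5015, -0.1461, 0.1267])] [(0.7, [0.5749, -0.1341, 0.0641])]
scene [(0.74, [0.5506, -0.3947, -0.0019])] [(0.76, [0.5024, -0.1456, 0.1237])] [(0.58, [0.5708, -0.1391, 0.0676])]
top [] [(0.88, [0.502, -0.148, 0.1242])] [(0.8, [0.5689, -0.1318, 0.0624])]
scene [] [(0.64, [0.5027, -0.1459, 0.1242])] [(0.67, [0.5694, -0.1416, 0.0684])]
top [] [(0.85, [0.5015, -0.1462, 0.126])] [(0.75, [0.5738, -0.1337, 0.0625])]
t 9.48 pos [ 0.5028 -0.1464  0.4286] yaw 1.7207 F [-1.   0.7 -0.7]
off [-0.5 -0.9 -1.4] twist -0.0
```

View pics/b3.png

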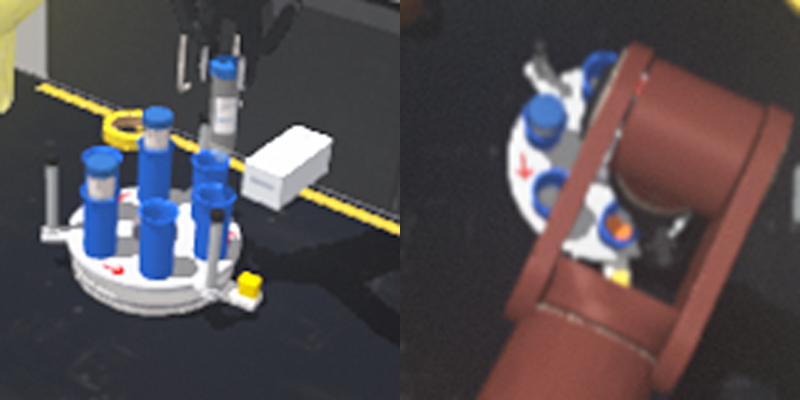

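The left view shows the tube tip at about (222,155), over the load cup mouth at (213,192). In the right view the orange seat sits at (617,230), beside the yellow mark. I'll check the tube-to-pocket alignment by projecting the expected points.

```bash
python3 - <<'E'
from h import *
s=manip.state()["tool_pos"]
def proj(p,c):
    k=manip.get_calibration(c);T=np.linalg.inv(np.array(k["T"]));q=T[:3,:3]@np.array(p)+T[:3,3]
    return np.array([k["fx"]*q[0]/q[2]+k["cx"],k["fy"]*q[1]/q[2]+k["cy"]])
out=[]
for c,(r0,c0) in(("scene",(130,280)),("top",(180,285))):
    a=manip.grab_frame(c); b=cv2.resize(a[r0:r0+80,c0:c0+80],None,fx=5,fy=5,interpolation=2)
    P=[(.502,-.1464,.126)]+[(s[0],s[1],s[2]-.2625+h) for h in(0,.05,.115)]
    for p,col in zip(P,[(0,255,0)]+[(0,0,255)]*3):
        u=(proj(p,c)-[c0,r0]+.5)*5; cv2.circle(b,tuple(int(x) for x in u),3,col,-1)
    out.append(b)
cv2.imwrite("pics/p4.png",np.hstack(out))
E
```

```text
(no output)
```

View pics/p4.png

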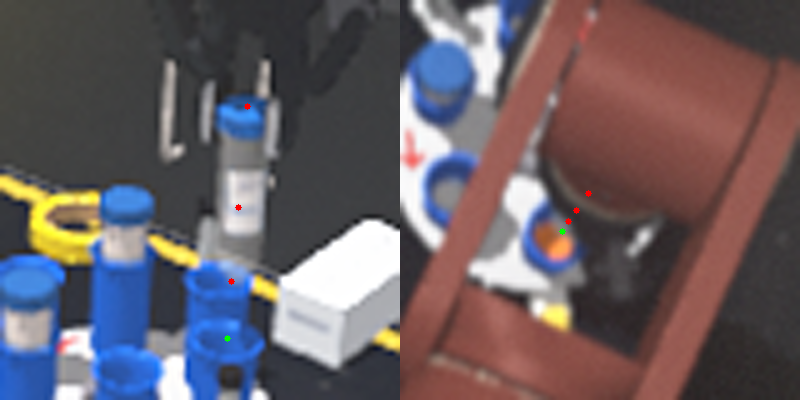

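```bash
python3 - <<'E'
from h import *
exec(open('/dev/stdin').read()) if 0 else None
def proj(p,c):
    k=manip.get_calibration(c);T=np.linalg.inv(np.array(k["T"]));q=T[:3,:3]@np.array(p)+T[:3,3]
    return np.array([k["fx"]*q[0]/q[2]+k["cx"],k["fy"]*q[1]/q[2]+k["cy"]])
s=manip.state()["tool_pos"];print(s)
a=np.mean([manip.grab_frame("scene") for _ in range(3)],0)
r0,c0=145,310
b=cv2.resize(np.clip(a[r0:r0+50,c0:c0+40]*1.6,0,255).astype(np.uint8),None,fx=12,fy=12,interpolation=2)
for h in(0,.05,.102,.115):
    u=(proj((s[0],s[1],s[2]-.2625+h),"scene")-[c0,r0]+.5)*12; cv2.circle(b,tuple(int(x) for x in u),3,(0,0,255),-1)
cv2.imwrite("pics/p5.png",b)
o=proj((s[0],s[1],.2),"scene")
print(proj((s[0],s[1]+.01,.2),"scene")-o,proj((s[0]+.01,s[1],.2),"scene")-o)
E
```

```text
[ 0.50285778 -0.14640831  0.42869781]
[-1.88231585  1.31300782] [-2.8478626  -1.09660432]
```

View pics/p5.png

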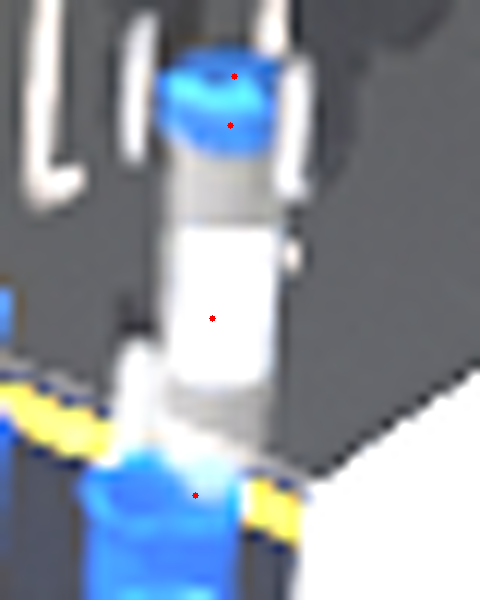

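The tube leans a little in the grip: its tip is about 4–5 mm towards -y, as projected in the crop at (210,490) against (195,495). The flare has room for that. I'll shift to centre the tip, then go in slowly and watch the force.

Request:
play_rows([
  {"offset": [4, 1, 5], "twist": 0, "grip": 0},
  {"offset": [4, 1, 15], "twist": 0, "grip": 0},
  {"offset": [4, 1, 25], "twist": 0, "grip": 0},
  {"offset": [4, 1, 34], "twist": 0, "grip": 0},
  {"offset": [4, 1, 38], "twist": 0, "grip": 0},
])

```text
time: 10.15
tool_pos: [0.5027, -0.142, 0.3878]
tool_rot: [-0.002, 0.652, 0.758, -0.001]
contact_force: [-0.2, 0.5, -0.8]
gripper_width: 0.361
```

Request:
play_rows([
  {"offset": [0, 0, 2], "twist": 0, "grip": 0},
  {"offset": [0, 0, 4], "twist": 0, "grip": 0},
  {"offset": [0, 0, 6], "twist": 0, "grip": 0},
  {"offset": [0, 0, 8], "twist": 0, "grip": 0},
  {"offset": [0, 0, 8], "twist": 0, "grip": 0},
])

```text
time: 10.57
tool_pos: [0.5033, -0.1423, 0.3826]
tool_rot: [0.0, 0.652, 0.758, 0.0]
contact_force: [0.7, -0.2, 0.1]
gripper_width: 0.365
```

```bash
python3 - <<'E'
from h import *
a=manip.grab_frame("scene");go(.502,-.147)
cv2.imwrite("pics/p6.png",cv2.resize(np.clip(a[150:225,290:355]*1.5,0,255).astype(np.uint8),None,fx=8,fy=8,interpolation=2))
E
```

```text
t 10.62 pos [ 0.5033 -0.1423  0.3828] yaw 1.7207 F [ 1.2 -0.2 -0. ]
off [-4.4 -2.   0. ] twist None
```

View pics/p6.png

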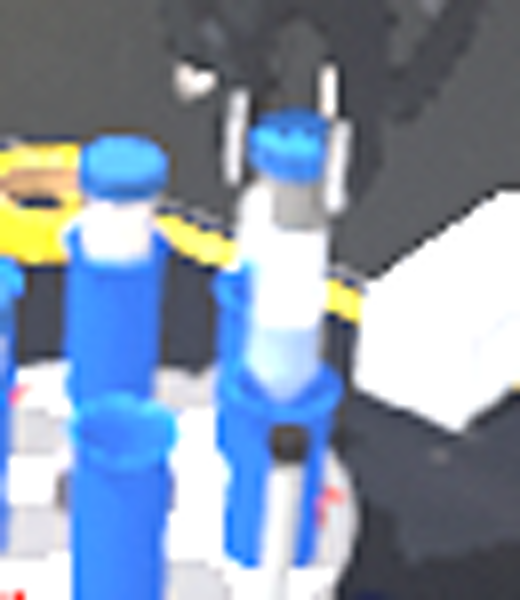

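The tip, at about (283,395), is inside the cup mouth, which spans x 218–342. I'll continue down and bring the cap back over the pocket axis as it goes.

Request:
play_rows([
  {"offset": [0, 0, 3], "twist": 0, "grip": 0},
  {"offset": [0, 0, 6], "twist": 0, "grip": 0},
  {"offset": [0, 0, 9], "twist": 0, "grip": 0},
  {"offset": [-1, 0, 12], "twist": 0, "grip": 0},
  {"offset": [-1, 0, 14], "twist": 0, "grip": 0},
])

```text
time: 11.03
tool_pos: [0.5033, -0.1433, 0.3681]
tool_rot: [-0.0, 0.652, 0.758, -0.0]
contact_force: [0.0, 0.4, -0.4]
gripper_width: 0.362
```

Request:
play_rows([
  {"offset": [0, 0, 3], "twist": 0, "grip": 0},
  {"offset": [-1, 0, 6], "twist": 0, "grip": 0},
  {"offset": [-1, 0, 9], "twist": 0, "grip": 0},
  {"offset": [-2, -1, 12], "twist": 0, "grip": 0},
  {"offset": [-2, -1, 12], "twist": 0, "grip": 0},
])

```text
time: 11.45
tool_pos: [0.5025, -0.1454, 0.3558]
tool_rot: [-0.001, 0.652, 0.758, -0.0]
contact_force: [-0.4, -0.5, -1.1]
gripper_width: 0.363
```

Request:
play_rows([
  {"offset": [0, 0, 2], "twist": 0, "grip": 0},
  {"offset": [0, 0, 4], "twist": 0, "grip": 0},
  {"offset": [0, 0, 6], "twist": 0, "grip": 0},
  {"offset": [0, 0, 8], "twist": 0, "grip": 0},
  {"offset": [0, 0, 8], "twist": 0, "grip": 0},
])

```text
time: 11.87
tool_pos: [0.5026, -0.1453, 0.3482]
tool_rot: [-0.0, 0.652, 0.758, -0.0]
contact_force: [0.2, -0.2, -1.1]
gripper_width: 0.359
```

Request:
play_rows([
  {"offset": [0, 0, 1.5], "twist": 0, "grip": 0},
  {"offset": [0, 0, 3], "twist": 0, "grip": 0},
  {"offset": [0, 0, 4.5], "twist": 0, "grip": 0},
  {"offset": [0, 0, 6], "twist": 0, "grip": 0},
  {"offset": [0, 0, 6], "twist": 0, "grip": 0},
])

```text
time: 12.28
tool_pos: [0.5026, -0.1453, 0.3423]
tool_rot: [-0.0, 0.652, 0.758, -0.0]
contact_force: [-0.1, -0.5, -0.8]
gripper_width: 0.364
```

Request:
play_rows([
  {"offset": [0, 0, 1], "twist": 0, "grip": 0},
  {"offset": [0, 0, 2], "twist": 0, "grip": 0},
  {"offset": [0, 0, 3], "twist": 0, "grip": 0},
  {"offset": [0, 0, 4], "twist": 0, "grip": 0},
  {"offset": [0, 0, 4], "twist": 0, "grip": 0},
])

```text
time: 12.7
tool_pos: [0.5027, -0.1454, 0.3384]
tool_rot: [-0.0, 0.652, 0.758, -0.0]
contact_force: [-0.2, 0.3, -0.8]
gripper_width: 0.363
```

Request:
play_rows([
  {"offset": [0, 0, 1], "twist": 0, "grip": 0},
  {"offset": [0, 0, 2], "twist": 0, "grip": 0},
  {"offset": [0, 0, 3], "twist": 0, "grip": 0},
  {"offset": [0, 0, 4], "twist": 0, "grip": 0},
  {"offset": [0, 0, 4], "twist": 0, "grip": 0},
])

```text
time: 13.12
tool_pos: [0.5026, -0.1454, 0.3344]
tool_rot: [-0.0, 0.652, 0.758, -0.0]
contact_force: [0.3, -0.2, -0.5]
gripper_width: 0.369
```

Request:
play_rows([
  {"offset": [0, 0, 1], "twist": 0, "grip": 0},
  {"offset": [0, 0, 2], "twist": 0, "grip": 0},
  {"offset": [0, 0, 3], "twist": 0, "grip": 0},
  {"offset": [0, 0, 4], "twist": 0, "grip": 0},
  {"offset": [0, 0, 4], "twist": 0, "grip": 0},
])

```text
time: 13.53
tool_pos: [0.5029, -0.1455, 0.3313]
tool_rot: [0.0, 0.652, 0.758, -0.0]
contact_force: [-0.9, 1.0, 4.7]
gripper_width: 0.362
```

Contact with the seat is felt: 4.7 N at z=.331. I'll press on gently.

Request:
play_rows([
  {"offset": [0, 0, 0.7], "twist": 0, "grip": 0},
  {"offset": [0, 0, 1.4], "twist": 0, "grip": 0},
  {"offset": [0, 0, 2], "twist": 0, "grip": 0},
  {"offset": [0, 0, 2], "twist": 0, "grip": 0},
  {"offset": [0, 0, 2], "twist": 0, "grip": 0},
])

```text
time: 13.95
tool_pos: [0.5028, -0.1454, 0.3287]
tool_rot: [0.0, 0.652, 0.758, 0.0]
contact_force: [-1.7, -0.2, 3.9]
gripper_width: 0.362
```

Request:
play_rows([
  {"offset": [0, 0, 0.7], "twist": 0, "grip": 0},
  {"offset": [0, 0, 1.4], "twist": 0, "grip": 0},
  {"offset": [0, 0, 2], "twist": 0, "grip": 0},
  {"offset": [0, 0, 2], "twist": 0, "grip": 0},
  {"offset": [0, 0, 2], "twist": 0, "grip": 0},
])

```text
time: 14.37
tool_pos: [0.5028, -0.1455, 0.327]
tool_rot: [0.0, 0.652, 0.758, 0.0]
contact_force: [0.3, 0.4, 5.1]
gripper_width: 0.365
```

Request:
play_rows([
  {"offset": [0, 0, 0.5], "twist": 0, "grip": 0},
  {"offset": [0, 0, 1], "twist": 0, "grip": 0},
  {"offset": [0, 0, 1.5], "twist": 0, "grip": 0},
  {"offset": [0, 0, 1.5], "twist": 0, "grip": 0},
  {"offset": [0, 0, 1.5], "twist": 0, "grip": 0},
])

```text
time: 14.78
tool_pos: [0.503, -0.1456, 0.3267]
tool_rot: [0.001, 0.652, 0.758, -0.0]
contact_force: [-1.5, 0.7, 9.2]
gripper_width: 0.365
```

Request:
play_rows([
  {"offset": [0, 0, 0.5], "twist": 0, "grip": 0},
  {"offset": [0, 0, 1], "twist": 0, "grip": 0},
  {"offset": [0, 0, 1], "twist": 0, "grip": 0},
  {"offset": [0, 0, 1], "twist": 0, "grip": 0},
  {"offset": [0, 0, 1], "twist": 0, "grip": 0},
])

```text
time: 15.2
tool_pos: [0.5032, -0.1457, 0.3265]
tool_rot: [0.001, 0.652, 0.758, -0.0]
contact_force: [-2.6, 0.3, 12.6]
gripper_width: 0.362
```

The seat is home: the force climbed from 5 to 12.6 N with no further travel, about 5 mm after contact. Now unload, open and rise.

Request:
play_rows([
  {"offset": [0, 0, -1.5], "twist": 0, "grip": 0},
  {"offset": [0, 0, -2], "twist": 0, "grip": 0.5},
  {"offset": [0, 0, -2], "twist": 0, "grip": 0.7},
  {"offset": [0, 0, -2], "twist": 0, "grip": 0.8},
  {"offset": [0, 0, -2], "twist": 0, "grip": 0.8},
])

```text
time: 15.62
tool_pos: [0.5024, -0.1453, 0.3251]
tool_rot: [-0.001, 0.652, 0.758, -0.0]
contact_force: [0.0, -0.7, 0.2]
gripper_width: 0.801
```

Request:
play_rows([
  {"offset": [0, 0, 0], "twist": 0, "grip": 0.8},
  {"offset": [0, 0, -5], "twist": 0, "grip": 0.8},
  {"offset": [0, 0, -15], "twist": 0, "grip": 0.8},
  {"offset": [0, 0, -30], "twist": 0, "grip": 0.8},
  {"offset": [0, 0, -60], "twist": 0, "grip": 0.8},
])

```text
time: 16.03
tool_pos: [0.5019, -0.145, 0.384]
tool_rot: [-0.003, 0.652, 0.758, -0.001]
contact_force: [0.7, -0.8, 0.3]
gripper_width: 0.801
```

```bash
python3 - <<'E'
from h import *
go(.502,-.147)
for i in range(2):
  for c in("scene","top"):
    a=manip.grab_frame(c); print(c,tip("tube",c),tip("pocket",c),[x for x in tip("post0",c,3)])
    if i==1 and c=="scene": cv2.imwrite("pics/p7.png",cv2.resize(np.clip(a[140:250,250:380]*1.3,0,255).astype(np.uint8),None,fx=5,fy=5,interpolation=2))
go(.502,-.147)
E
```

```text
t 16.03 pos [ 0.5019 -0.145   0.384 ] yaw 1.7208 F [ 0.7 -0.8  0.3]
off [-2.  -0.2  0. ] twist None
scene [] [(0.89, [0.5016, -0.1483, 0.1226])] [(0.65, [0.4614, -0.0908, 0.1467]), (0.6, [0.6612, -0.0637, 0.1488])]
top [(0.62, [0.5017, -0.1467, 0.0617])] [(0.65, [0.5028, -0.1495, 0.1248])] [(0.76, [0.4652, -0.0946, 0.1473]), (0.7, [0.6543, -0.0619, 0.148])]
scene [] [(0.94, [0.4984, -0.1453, 0.1234])] [(0.97, [0.6582, -0.0645, 0.1497]), (0.84, [0.5892, -0.2479, 0.147]), (0.83, [0.4623, -0.094, 0.1472])]
top [(0.38, [0.503, -0.1476, 0.0619])] [(0.7, [0.501, -0.1481, 0.1236])] [(0.79, [0.6592, -0.0642, 0.1443]), (0.62, [0.4636, -0.0916, 0.1479])]
t 16.83 pos [ 0.5027 -0.1454  0.386 ] yaw 1.7208 F [-0.1 -1.   0.6]
off [-1.5 -0.9  0. ] twist None
```

View pics/p7.png

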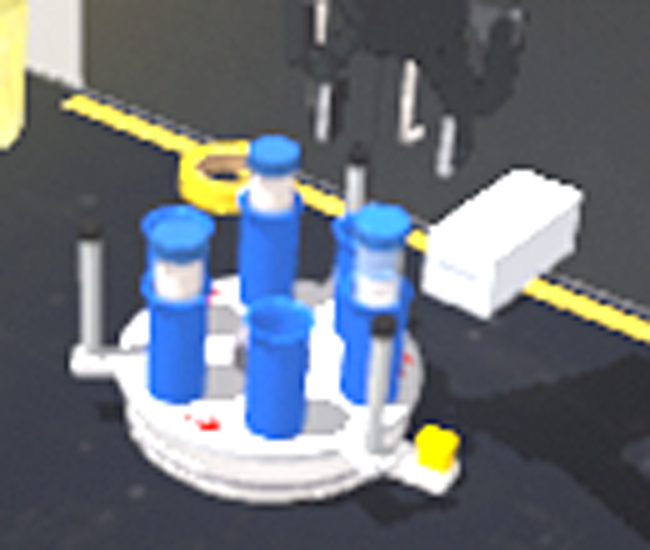

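The tube now stands upright in the load pocket, cap at about (383,225) and measured tip z .062. Next I'll close the gripper, move behind post2 (on its +y side, tip at about (384,325) in the picture) and lower the fingertips to about .125.

Request:
play_rows([
  {"offset": [30, -10, 0], "twist": 0, "grip": 0.8},
  {"offset": [65, -21, 0], "twist": 0, "grip": 0.4},
  {"offset": [93, -30, 0], "twist": 0, "grip": 0},
  {"offset": [93, -30, 0], "twist": 0, "grip": 0},
  {"offset": [93, -30, 0], "twist": 0, "grip": 0},
])

```text
time: 17.25
tool_pos: [0.4588, -0.057, 0.3864]
tool_rot: [0.001, 0.651, 0.759, 0.0]
contact_force: [-0.7, -0.3, -0.4]
gripper_width: 0.238
```

Request:
play_rows([
  {"offset": [0, 0, 0], "twist": 0, "grip": 0},
  {"offset": [0, 0, 25], "twist": 0, "grip": 0},
  {"offset": [0, 0, 55], "twist": 0, "grip": 0},
  {"offset": [0, 0, 80], "twist": 0, "grip": 0},
  {"offset": [0, 0, 88], "twist": 0, "grip": 0},
])

```text
time: 17.67
tool_pos: [0.4581, -0.0585, 0.2939]
tool_rot: [-0.003, 0.653, 0.758, -0.002]
contact_force: [-1.1, 0.7, -0.7]
gripper_width: -0.001
```

```bash
python3 - <<'E'
from h import *
a=manip.grab_frame("scene")
cv2.imwrite("pics/p8.png",cv2.resize(np.clip(a[140:250,250:380]*1.3,0,255).astype(np.uint8),None,fx=5,fy=5,interpolation=2))
for t in [(.4611,-.0746),(.4536,-.1037),(.4538,-.1337),(.4552,-.1416)]: go(*t,.298)
E
```

```text
t 17.72 pos [ 0.4581 -0.0584  0.2939] yaw 1.7194 F [-0.9 -0.3 -1.1]
off [-16.5   0.6  -4.1] twist None
t 17.72 pos [ 0.4581 -0.0584  0.2939] yaw 1.7194 F [-0.9 -0.3 -1.1]
off [-44.1 -11.2  -4.1] twist None
t 17.72 pos [ 0.4581 -0.0584  0.2939] yaw 1.7194 F [-0.9 -0.3 -1.1]
off [-73.8 -15.4  -4.1] twist None
t 17.72 pos [ 0.4581 -0.0584  0.2939] yaw 1.7194 F [-0.9 -0.3 -1.1]
off [-81.8 -15.2  -4.1] twist None
```

View pics/p8.png

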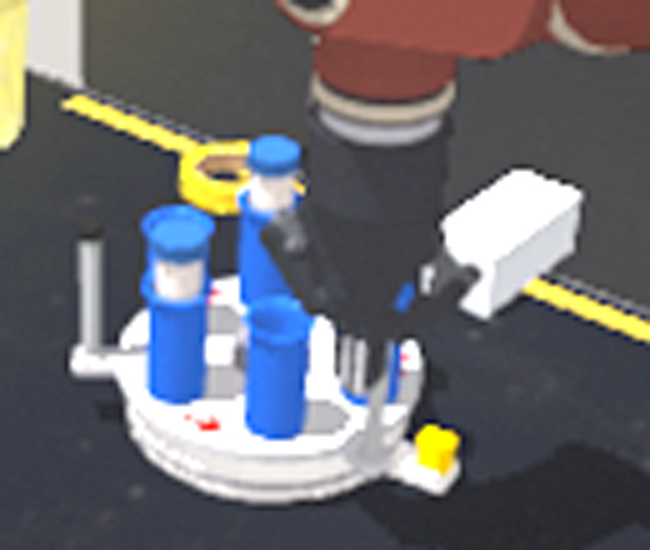

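The closed fingers, at about (355,360), are just on the camera side of post2 at (378,400). I'll push along the arc.

Request:
play_rows([
  {"offset": [-5, 0, -2], "twist": 0, "grip": 0},
  {"offset": [-10, 0, -3], "twist": 0, "grip": 0},
  {"offset": [-15, 0, -3], "twist": 0, "grip": 0},
  {"offset": [-19, -1, -3], "twist": 0, "grip": 0},
  {"offset": [-23, -3, -3], "twist": 0, "grip": 0},
])

```text
time: 18.13
tool_pos: [0.4602, -0.0817, 0.3029]
tool_rot: [0.001, 0.652, 0.758, 0.001]
contact_force: [-0.6, 3.3, 2.9]
gripper_width: 0.001
```

Request:
play_rows([
  {"offset": [-4, -2, 0], "twist": 0, "grip": 0},
  {"offset": [-8, -4, 1], "twist": 0, "grip": 0},
  {"offset": [-12, -6, 2], "twist": 0, "grip": 0},
  {"offset": [-16, -8, 3], "twist": 0, "grip": 0},
  {"offset": [-21, -9, 3], "twist": 0, "grip": 0},
])

```text
time: 18.55
tool_pos: [0.4534, -0.1034, 0.2979]
tool_rot: [-0.001, 0.652, 0.758, -0.0]
contact_force: [-1.8, 5.0, 3.4]
gripper_width: -0.002
```

Request:
play_rows([
  {"offset": [-5, -1, 0], "twist": 0, "grip": 0},
  {"offset": [-10, -2, 0], "twist": 0, "grip": 0},
  {"offset": [-15, -3, 0], "twist": 0, "grip": 0},
  {"offset": [-20, -4, 0], "twist": 0, "grip": 0},
  {"offset": [-24, -4, 0], "twist": 0, "grip": 0},
])

```text
time: 18.97
tool_pos: [0.453, -0.1282, 0.2974]
tool_rot: [-0.001, 0.652, 0.758, -0.001]
contact_force: [-2.2, 2.4, -0.6]
gripper_width: 0.002
```

Near the half-way point the force is falling. A few mm more, in small steps.

Request:
play_rows([
  {"offset": [-3, 0, 0], "twist": 0, "grip": 0},
  {"offset": [-6, 0, 0], "twist": 0, "grip": 0},
  {"offset": [-9, 0, 0], "twist": 0, "grip": 0},
  {"offset": [-12, 0, 0], "twist": 0, "grip": 0},
  {"offset": [-12, 0, 0], "twist": 0, "grip": 0},
])

```text
time: 19.38
tool_pos: [0.4556, -0.1401, 0.2986]
tool_rot: [0.001, 0.652, 0.758, -0.0]
contact_force: [1.0, 0.0, -0.3]
gripper_width: 0.001
```

```bash
python3 - <<'E'
from h import *
for c in("scene","top"):
    manip.grab_frame(c); print(c,tip("pocket",c),tip("post0",c,3),tip("tube",c))
go(.4565,-.15)
E
```

```text
scene [(0.71, [0.522, -0.1865, 0.1255])] [(0.71, [0.4555, -0.166, 0.1482]), (0.65, [0.5987, -0.0226, 0.1485])] []
top [(0.89, [0.5374, -0.1979, 0.1238])] [(0.94, [0.6679, -0.1974, 0.1503]), (0.91, [0.5733, -0.0192, 0.1482])] [(0.57, [0.5326, -0.1953, 0.0635])]
t 19.78 pos [ 0.4553 -0.1393  0.2982] yaw 1.7211 F [0.1 0.6 0. ]
off [-10.8  -0.4   0. ] twist None
```

The force is gone and the wheel is snapping on by itself: the pocket moved between the two pictures. Back off and rise.

Request:
play_rows([
  {"offset": [5, 0, 0], "twist": 0, "grip": 0},
  {"offset": [12, 0, -5], "twist": 0, "grip": 0},
  {"offset": [18, -5, -25], "twist": 0, "grip": 0},
  {"offset": [18, -5, -60], "twist": 0, "grip": 0},
  {"offset": [18, -5, -100], "twist": 0, "grip": 0},
])

```text
time: 20.2
tool_pos: [0.4466, -0.1211, 0.397]
tool_rot: [-0.003, 0.652, 0.758, -0.001]
contact_force: [1.1, -0.8, -0.5]
gripper_width: -0.0
```

Request:
play_rows([
  {"offset": [40, -10, -20], "twist": 0, "grip": 0},
  {"offset": [80, -20, -40], "twist": 0, "grip": 0},
  {"offset": [110, -20, -50], "twist": 0, "grip": 0},
  {"offset": [110, -20, -50], "twist": 0, "grip": 0},
  {"offset": [110, -20, -50], "twist": 0, "grip": 0},
])

```text
time: 20.62
tool_pos: [0.4109, -0.0147, 0.45]
tool_rot: [0.002, 0.651, 0.759, 0.001]
contact_force: [0.4, -0.5, 0.1]
gripper_width: -0.001
```

```bash
python3 - <<'E'
from h import *
h=np.array([.5705,-.1365])
for i in range(2):
  for c in("scene","top"):
    a=manip.grab_frame(c); print(c,tip("tube",c),"film",tip("film_box",c))
    for p,x in tip("post0",c,3)+tip("pocket",c):
        d=np.array(x[:2])-h; print("  ",p,x,round(np.degrees(np.arctan2(d[1],d[0]))%360,1))
    if i==1 and c=="scene": cv2.imwrite("pics/p9.png",cv2.resize(np.clip(a[140:250,250:380]*1.3,0,255).astype(np.uint8),None,fx=5,fy=5,interpolation=2))
go(.5,0)
E
```

```text
scene [] film [(0.77, [0.5495, -0.3952, -0.0017])]
   0.95 [0.473, -0.2052, 0.1459] 215.2
   0.9 [0.5517, -0.0195, 0.1499] 99.1
   0.58 [0.6793, -0.1812, 0.1466] 337.7
top [(0.41, [0.5435, -0.1995, 0.0654])] film [(0.85, [0.5478, -0.3887, -0.0018])]
   0.95 [0.4814, -0.2037, 0.1465] 217.0
   0.67 [0.6742, -0.1826, 0.1498] 336.0
   0.67 [0.5545, -0.0199, 0.1459] 97.8
   0.73 [0.545, -0.2011, 0.1254] 248.5
scene [] film [(0.59, [0.5516, -0.3948, -0.002])]
   0.91 [0.5539, -0.0209, 0.1483] 98.2
   0.7 [0.4736, -0.2029, 0.1454] 214.4
   0.66 [0.6803, -0.1809, 0.1457] 338.0
   0.77 [0.5438, -0.2018, 0.1241] 247.8
top [(0.61, [0.5456, -0.1971, 0.0659])] film [(0.89, [0.5487, -0.3891, -0.0014])]
   0.81 [0.6765, -0.1814, 0.1482] 337.0
   0.8 [0.4813, -0.2074, 0.1454] 218.5
   0.73 [0.5576, -0.0192, 0.1447] 96.3
   0.62 [0.5449, -0.2029, 0.1232] 248.9
t 21.62 pos [ 0.4114 -0.0165  0.4483] yaw 1.7209 F [ 0.6  0.5 -0.3]
off [ 3.1 90.1  0. ] twist None
```

View pics/p9.png

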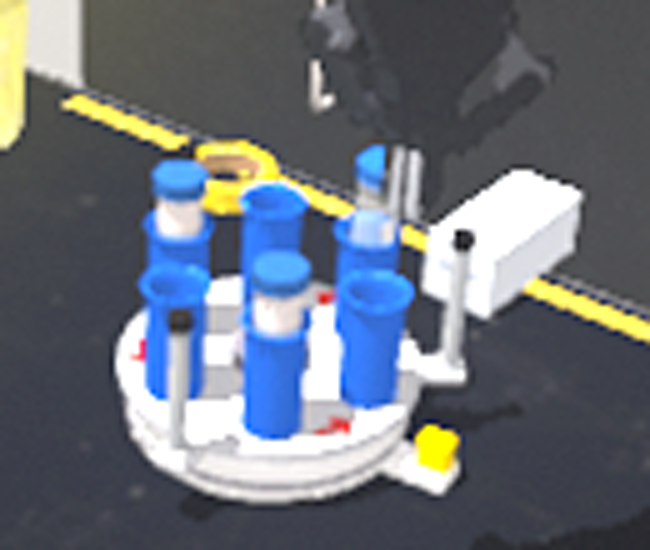

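The wheel has turned 60°: the pocket went from 188° to 248°, and the posts are now at about 98°, 217° and 337°. The tube, cap at about (372,165), is upright in its cup, and the box hasn't moved.

```bash
python3 -c "
from plant import manip
print(manip.job_done())"
```

```text
the job is handed in; nothing more can be done
None
```

The tube is in the load pocket with the seat pressed home, and the carousel is one click counter-clockwise. I handed the job in at about 21.6 s; it gives no verdict.

**Seat:** I took the tube by its cap and lowered it until I felt the seat at 4.7 N. I then pressed at about 4–5 N over roughly 5 mm. At the end the force rose to 12.6 N with almost no further travel, so I released it there. The seat's travel can't be read directly; "home" rests on that force rise.

**Wheel:** I pushed post2 with the closed fingers at up to about 6 N until the wheel snapped on by itself, then backed away.

**Last checks:**
- **Position:** the pocket went from about 188° to 248°, which is one click. The tube's tip was within about 5 mm of the pocket's measured centre by the top camera, and about 60 mm below its mouth.
- **Surroundings:** the white box stayed where it was to within a few mm, and the arm was clear with no contact force.

**Disagreements:**
- **Lean in the grip:** the tube leaned slightly while it was held. I shifted the tip a few mm on the way in, and it entered without measurable force.
- **Tube detection:** the scene camera's detector found no tube at the end, because the fingers partly hid it. The last picture shows it upright.
- **Post2 angle:** the cameras put post2 at 214–218.5°, against an expected 218°. That is within the detector's error.

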